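# Shut the balance's draught shield and tare it

### The arm

A 7-joint arm with a two-finger parallel gripper is mounted at the origin on a cart in front of the work surface, level with it; the furniture and walls round the work are solid. World frame = base frame: x ahead of the robot, y to its left, z up, the work surface at z = 0. Lengths are in m, angles in rad, forces in N, time in s.
With the tool pointing down it reaches from about 0.425 to 0.875 m from the base axis. Payload 4.7 kg.
Tool frame: the origin (TCP) lies midway between the tips of the shut fingers; the grasp point (between the pads) lies 19 mm behind it; x points along the fingers, y is the direction in which the jaws open and shut, and the axes are right-handed (so a half turn about x gives the same grasp; the last joint's range is limited). The gripper opens to 87 mm and grips with 3 to 60 N. Pads are 19 mm wide; open, the fingers measure 117 mm over their backs; the gripper's body (75 mm by 190 mm) begins 51 mm behind the grasp point.
Start: joints at [1.244, 0.321, -0.07, 1.45, 0.023, 1.371, -0.057], TCP at [0.217, -0.613, 0.223] pointing down, gripper open.
Joint ranges: [-2.86, 2.86], [-0.3, 2.09], [-1.38, 1.24], [0.06, 2.45], [-1.56, 4.7], [0.09, 2.05], [-2.69, 2.69]. Speed limits (rad/s): [2.57, 2.57, 3.14, 3.14, 3.14, 3.14, 3.14].

### API

Orientations are given as a rotation vector (axis times angle).
In Python, from bench import ctrl gives the robot as it stands. The module is installed in compiled form; this text tells all that it offers.
- The arm moves only by the shell command python3 -m jog 'ROWS' [FORCE]. ROWS is JSON, a list of rows, each an object with "rot": the turn, a rotation vector about the tool's x, y, z in units of 5 degrees (1.0 is 5 degrees), a list of three; "travel": the shift along the tool's x, y, z in units of 0.3 m (1.0 is 0.3 m), a list of three; "jaw": the closure, from -1 (fully open) to 1 (shut), so that 0 is half open. In form: [{"rot": [ax, ay, az], "travel": [tx, ty, tz], "jaw": jaw}, ...]. A call has 1 to 8 rows; each row shifts and turns the commanded pose from where the row before left it, along the tool's axes as they then stand; what a row does not reach is not made up. A row lasts 1/10 s, in which the tool goes at most 50 mm and 8.59 degrees, less where a joint would pass 70% of its speed; a pose out of reach is approached as far as the arm can. A call with a number of a shift or a turn outside -1 to 1 is refused whole. A call with a gripper value outside its range is refused whole. The fingers move at their own pace and stop on an object; FORCE is the grip in N (left out, the last holds). Time passes only in rows, so rows that do not move let the fingers close. It gives the time, the measured TCP pose, the force and the opening at its end, in the units of the state.
- ctrl.get_state(): the state, without advancing time (a new reading comes with each control period).
- ctrl.get_image(name): name is "scene" or "top" or "wrist"; returns the picture (420x560x3 uint8, red, green, blue); there is no depth.
- ctrl.camera_model(name): a dict with "mtx" (3x3 intrinsics, pixels), "extrinsics" (4x4, takes a point from world to camera coordinates); the wrist camera has in their place "hand_eye" (4x4, takes a point from camera to tool coordinates, whose origin is the TCP and whose axes are the tool frame's). Camera axes: x right, y up, looking along -z (the intrinsics and any distortion apply to the point x, -y, -z); pixel columns grow to the right and rows downward; lengths in m; the calibration is good to about 2 mm. A picture is of the moment at which its call begins: read the wrist's pose just before it. camera_model takes no time and is no camera call.
- ctrl.close_job(): hands the job in, once; it reports no verdict.
The state is a dict: "time": time; "joint_positions": joint angles; "qd": joint speeds; "joint_torque": joint torques, N m; "position": TCP position; "tool_rot": TCP orientation; "ft_force": force on the tool from outside, world axes, zero at the start; "torque": the same for the moment, N m; "grip_width": opening from 0.0 (shut) to 1.0 (fully open).
Only numpy, scipy, OpenCV 4.12 (cv2) and the standard library are available. Lean on these libraries where they do the work, as an engineer would, in place of code of your own. Each camera call takes 0.05 s, during which the arm holds its last target.

### The job

The empty glass dish on the balance's pan is to be tared, which only gives a true zero with the draught shield shut: first slide the glass top cover fully shut by lightly pushing its grip, without pinching it. Then reach into the well of the green tare key, press the key fully down and let it come back up. Leave the red on/off key alone, and do not shift or lift the dish or the things beside the balance.

Things in the scene. Friction and masses are not known exactly. Their poses are not given: they have to be found in the camera images.
- balance: White balance fixed on the bench, 200 wide, 320 mm deep. Origin at bench level under the pan's axis; x to its back, y to its left seen from the front, z up. Console with two key wells in front (x -189 to -66, face rising 10 degrees to the back, 49 to 71 mm high), then glass chamber (x -71 to 80, y -90 to 90, top 171 mm high). A tall hood wall stands 0.25 m to its left: keep the arm clear.
- cover (a joint): Opening of the chamber's sliding glass top cover in m: 0 fully shut, grows to 0.085 as it slides to the balance's back (+x). Starts partly open, stays where it is left, rubs with about 1.6 N, stops hard at 0.
- cover_grip (a point): Centre of the dark upright grip on the cover, a bar 9 (x) by 96 (y) by 28 mm (z), axes as the balance's; the glass lies 16 mm below this point, the bar's low foot (22 mm in x) 12 mm below, the bar's top 14 mm above. Bare glass for 90 mm behind the bar. Push the bar's back face towards -x, to the balance's front, to shut.
- tare_face (a point): Centre of the top of the green tare key, a 30 mm round cap sunk 14 mm below the console's face in the left well (seen from the front). z points up out of the well along the key's axis (10 degrees from vertical, leaning to the front), y as the balance's. Moves with the key.
- tare_mouth (a point): Centre of the mouth of the tare key's well, on the console's face. Round straight well, 46 mm across, 22 mm deep to its floor, open above, its axis that of point tare_face's z; this point's axes are the balance's.
- tare (a joint): How far the tare key is pressed, m: 0 up, 0.005 fully down. Spring return: starts to move at about 1.5 N, 5 N at full depth. The cap stands 8 mm over the well's floor when up.
- power_face (a point): Centre of the top of the red on/off key, same cap and well, 68 mm to the right of the tare key (balance -y). Must not be pressed.
- power (a joint): How far the red on/off key is pressed, m: 0 up, 0.005 fully down.
- weighing_dish: Clear round glass dish, 58 across, 22 mm high, loose on the steel pan in the chamber (pan top 82 mm above the bench). Origin at the centre of its underside. Must not be moved.
- amber_vial: Amber glass vial with black cap, 33 across, 74 mm high, beside the console's left side. Origin at the centre of its underside. Bystander.
- sample_tin: Small round grey sample tin with white lid, 65 across, 45 mm high, to the left of the balance. Origin at the centre of its underside. Bystander.
- clean_dish: Round glass dish, 73 across, 40 mm high, to the left of the balance. Origin at the centre of its underside. Bystander.

How it is judged:
On the way, in this order (a step that is already met when the one before it is completed fails the run):
1. the top cover is pushed fully shut, before the tare key is pressed (value of joint cover below 0.004 m and value of joint tare below 0.002 m), for 0.2 s.
2. the tare key is pressed fully down with the cover shut (value of joint tare above 0.004 m and value of joint cover below 0.004 m), for 0.1 s.
At the end, for the whole second after the job is handed in: The cover is shut to within 4 mm, the tare and on/off keys are both up (within 1 mm), and the dish rests upright on the pan within 8 mm of where it stood (value of joint cover below 0.004 m and value of joint each of tare, power below 0.001 m and distance of weighing_dish from where it was at the start of the episode below 0.008 m and angle between weighing_dish's own z axis and vertical below 0.1 rad and linear speed of weighing_dish below 0.02 m/s); the robot touches nothing.
It fails at once if the tare key is pressed (over 2.5 mm) while the cover is open (value of joint tare above 0.0025 m and value of joint cover above 0.006 m).
It fails at once if the red on/off key is pressed (over 1.5 mm) (value of joint power above 0.0015 m).
It fails at once if the cover is pinched or rammed instead of lightly pushed (over 30 N between fingers and cover) (contact force between the fingers and cover above 30 N).
It fails at once if the dish on the pan is shifted or lifted by over 8 mm (distance of weighing_dish from where it was at the start of the episode above 0.008 m).
It fails at once if a thing beside the balance is knocked, lifted or shifted by over 15 mm (distance of any of amber_vial, sample_tin, clean_dish from where it was at the start of the episode above 0.015 m).
It also fails if it takes over 35 s, if anything falls off the work surface, if the arm or the gripper's body presses on something with over 40 N, if the wrist force passes 120 N, or if a joint passes its speed limit or range.

## Working session

There is one attempt and no reset: what is moved stays moved. The work goes in short steps, Python scripts to look and compute and a shell command to move; the robot and the scene stay as the last step left them, time stands still between calls to the robot, and variables do not carry over. Pictures are saved under pics/ and viewed, and the job is handed in when it is done.

```bash
mkdir -p pics; python3 - <<'E'
from bench import ctrl
import cv2,numpy as np
np.set_printoptions(precision=4,suppress=True)
s=ctrl.get_state()
for k,v in s.items(): print(k,v)
for n in ['scene','top','wrist']:
    im=ctrl.get_image(n); cv2.imwrite(f'pics/{n}0.png',im[:,:,::-1]); print(n,ctrl.camera_model(n))
E
```

```text
time 0.0
joint_positions [ 1.2441  0.3218 -0.0701  1.4517  0.0226  1.3708 -0.0569]
qd [ 0.0007  0.0004  0.001   0.      0.0008  0.0016 -0.0003]
joint_torque [  0.     -49.1288  -0.4039 -31.2528  -0.0639   0.0438   0.0002]
position [ 0.217  -0.6121  0.2215]
tool_rot [ 2.0368  0.3524 -2.0377]
ft_force [1.459  0.3957 0.8404]
torque [-0.0177 -0.0044 -0.0055]
grip_width 1.000580592106694
scene {'mtx': array([[421.7555,   0.    , 271.3297],
       [  0.    , 421.7555, 210.0316],
       [  0.    ,   0.    ,   1.    ]]), 'extrinsics': array([[-0.4353, -0.9002,  0.014 , -0.0794],
       [ 0.7881, -0.3734,  0.4894, -0.5372],
       [-0.4353,  0.2241,  0.8719, -0.6959],
       [ 0.    ,  0.    ,  0.    ,  1.    ]])}
top {'mtx': array([[394.616 ,   0.    , 276.1615],
       [  0.    , 394.616 , 209.8737],
       [  0.    ,   0.    ,   1.    ]]), 'extrinsics': array([[ 0.0246, -0.999 , -0.0374, -0.3013],
       [ 0.9973,  0.0219,  0.0698, -0.4789],
       [-0.0689, -0.0391,  0.9969, -0.9621],
       [ 0.    ,  0.    ,  0.    ,  1.    ]])}
wrist {'mtx': array([[311.8193,   0.    , 279.4455],
       [  0.    , 311.8193, 206.2442],
       [  0.    ,   0.    ,   1.    ]]), 'hand_eye': array([[ 0.0001,  0.2907, -0.9568, -0.1625],
       [ 1.    ,  0.0002,  0.0002,  0.0001],
       [ 0.0002, -0.9568, -0.2907, -0.0797],
       [ 0.    ,  0.    ,  0.    ,  1.    ]])}
```

View pics/scene0.png

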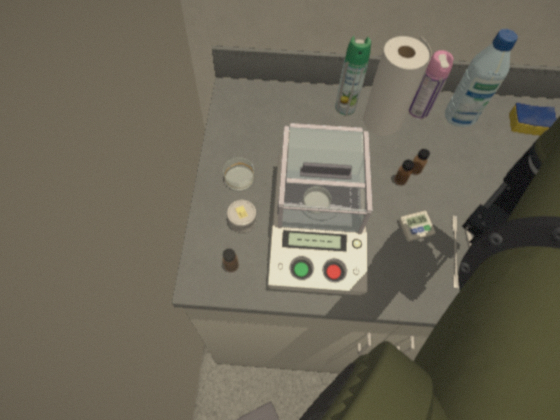

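View pics/top0.png

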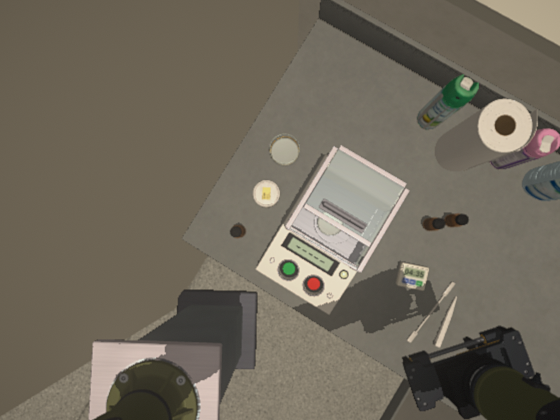

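View pics/wrist0.png

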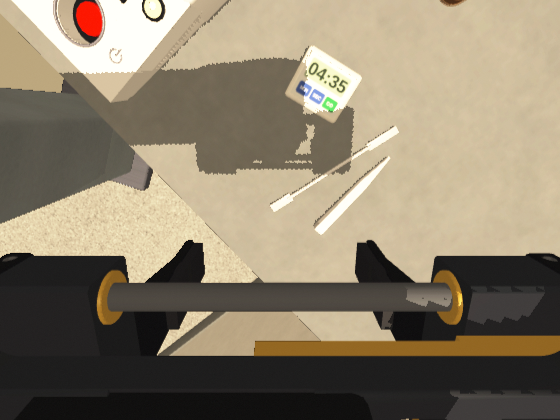

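Scene and top show the balance turned about 30° with green key at (302,268)/(288,268), red key at (334,271)/(313,284), dark grip at (327,170)/(343,213). I'll zoom in on these next.

```bash
python3 - <<'E'
import cv2,numpy as np
a=cv2.imread('pics/top0.png')[140:320,220:420]; b=cv2.imread('pics/scene0.png')[115:295,230:430]
f=lambda i:cv2.resize(i,None,fx=3.9,fy=3.3,interpolation=cv2.INTER_CUBIC)
for n,i in(('t',a),('s',b)):
    cv2.imwrite(f'pics/crop_{n}.png',cv2.resize(i,None,fx=3.3,fy=3.3,interpolation=cv2.INTER_CUBIC))
E
cat >h.py <<'E'
import cv2,numpy as np
from bench import ctrl
from scipy.spatial.transform import Rotation as R
np.set_printoptions(precision=4,suppress=True)
def cam(n,s=None):
    m=ctrl.camera_model(n)
    if n=='wrist':
        T=np.eye(4);T[:3,:3]=R.from_rotvec(s['tool_rot']).as_matrix();T[:3,3]=s['position']
        return m['mtx'],T@m['hand_eye']
    return m['mtx'],np.linalg.inv(m['extrinsics'])
def ray(c,u,v):
    K,T=c; d=np.array([(u-K[0,2])/K[0,0],-(v-K[1,2])/K[1,1],-1.])
    d=T[:3,:3]@d; return T[:3,3],d/np.linalg.norm(d)
def onz(c,u,v,z):
    o,d=ray(c,u,v); return o+d*(z-o[2])/d[2]
def tri(rs):
    A=sum(np.eye(3)-np.outer(d,d) for o,d in rs); b=sum((np.eye(3)-np.outer(d,d))@o for o,d in rs)
    p=np.linalg.solve(A,b); return p,[np.linalg.norm((np.eye(3)-np.outer(d,d))@(p-o)) for o,d in rs]
def proj(c,p):
    K,T=c; q=np.linalg.inv(T)@np.append(p,1); return np.array([K[0,2]+K[0,0]*q[0]/-q[2],K[1,2]+K[1,1]*-q[1]/-q[2]])
E
python3 - <<'E'
from h import *
C={n:cam(n) for n in('scene','top')}; P={}
for n in C:
    im=cv2.imread(f'pics/{n}0.png');h=cv2.cvtColor(im,cv2.COLOR_BGR2HSV)
    for k,m in(('g',cv2.inRange(h,(50,120,60),(80,255,255))),('r',cv2.inRange(h,(0,150,80),(8,255,255))|cv2.inRange(h,(172,150,80),(180,255,255)))):
        m[:200]=0
        cnt,_=cv2.findContours(m,0,2);c=max(cnt,key=cv2.contourArea);e=cv2.fitEllipse(c);print(n,k,e,cv2.contourArea(c));P[n,k]=e[0]
for k in 'gr': print(k,tri([ray(C[n],*P[n,k]) for n in C]))
E
```

```text
Traceback (most recent call last):
cv2.error: OpenCV(4.12.0) /io/opencv/modules/imgproc/src/shapedescr.cpp:361: error: (-201:Incorrect size of input array) There should be at least 5 points to fit the ellipse in function 'fitEllipseNoDirect'
```

View pics/crop_t.png

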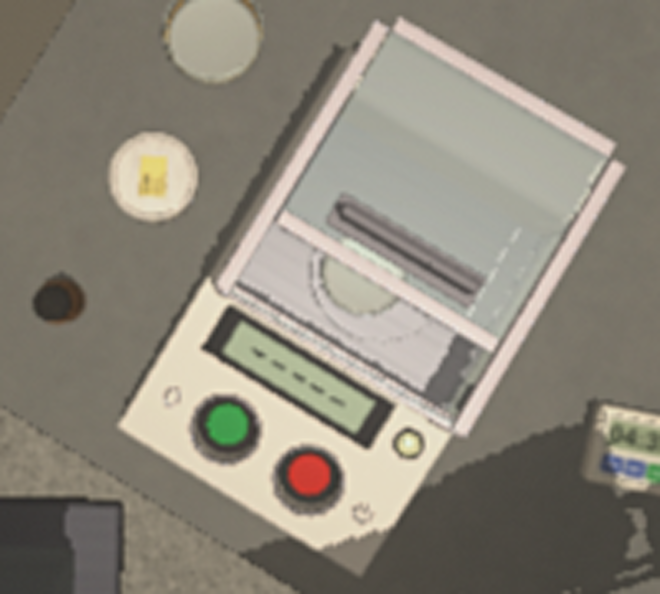

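View pics/crop_s.png

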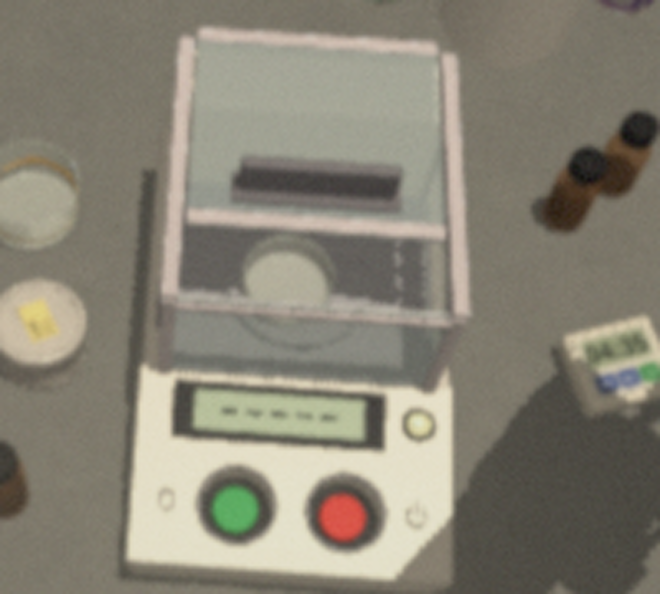

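The crops show keys and wells clearly, and the cover with its grip (crop top (340,205)–(480,295)). The cover is partly open by roughly the gap between the two front rails.

```bash
python3 - <<'E'
from h import *
C={n:cam(n) for n in('scene','top')}; P={}
for n in C:
    im=cv2.imread(f'pics/{n}0.png');h=cv2.cvtColor(im,cv2.COLOR_BGR2HSV)
    for k,m in(('g',cv2.inRange(h,(50,100,50),(85,255,255))),('r',cv2.inRange(h,(0,130,80),(8,255,255))|cv2.inRange(h,(172,130,80),(180,255,255)))):
        m[:250]=0;m[290:]=0;m[:,:275]=0;m[:,350:]=0
        cnt,_=cv2.findContours(m,0,1);c=max(cnt,key=cv2.contourArea);e=cv2.fitEllipse(c);print(n,k,e);P[n,k]=e[0]
for k in 'gr': print(k,tri([ray(C[n],*P[n,k]) for n in C]))
# grip bar top ends / corners, by hand from crops
def px(n,u,v): o=(220,140) if n=='top' else (230,115); return (u/3.3+o[0],v/3.3+o[1])
# grip dark masks
for n,(r0,r1,c0,c1) in {'top':(195,240,310,375),'scene':(155,185,292,362)}.items():
    im=cv2.imread(f'pics/{n}0.png')[r0:r1,c0:c1]
    cv2.imwrite(f'pics/grip_{n}.png',cv2.resize(im,None,fx=10,fy=10,interpolation=cv2.INTER_NEAREST)); 
E
```

```text
scene g ((300.8392028808594, 269.1092224121094), (12.065113067626953, 12.65576457977295), 136.68226623535156)
scene r ((333.20343017578125, 271.4342956542969), (13.295498847961426, 13.65849494934082), 139.0457305908203)
top g ((288.4775390625, 268.2029113769531), (11.5068998336792, 12.012162208557129), 9.060920715332031)
top r ((313.10797119140625, 283.30438232421875), (12.043720245361328, 12.482122421264648), 74.02412414550781)
g (array([ 0.3462, -0.3237,  0.0403]), [np.float64(3.5310950368693626e-05), np.float64(3.531095036868423e-05)])
r (array([ 0.3125, -0.3825,  0.0402]), [np.float64(2.9384978207478085e-05), np.float64(2.938497820735778e-05)])
```

View pics/grip_top.png

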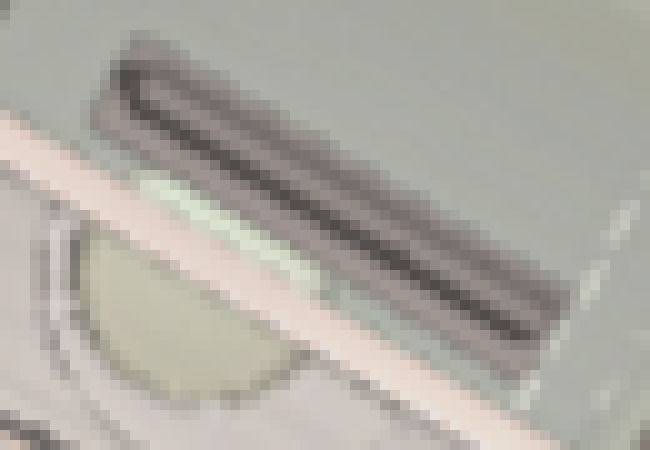

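View pics/grip_scene.png

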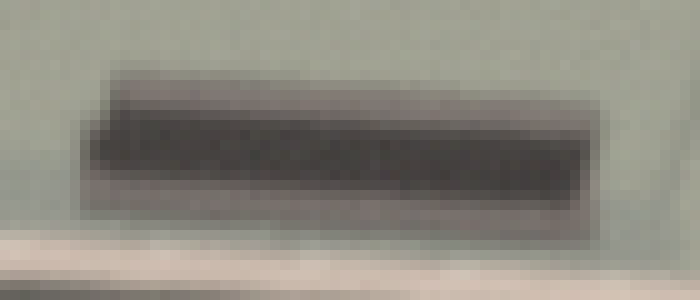

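```bash
python3 - <<'E'
from h import *
C={n:cam(n) for n in('scene','top')}
T=[(135,35),(572,290),(518,382),(92,130)];S=[(112,70),(602,105),(595,245),(82,215)]
pts=[]
for t,s in zip(T,S):
    p,e=tri([ray(C['top'],310+t[0]/10-.5,195+t[1]/10-.5),ray(C['scene'],292+s[0]/10-.5,155+s[1]/10-.5)]);print(p,e[0]);pts.append(p)
m=np.mean(pts,0);print('foot ctr',m)
g=np.array([.3462,-.3237]);r=np.array([.3125,-.3825])
y=(g-r)/np.linalg.norm(g-r);x=np.array([y[1],-y[0]]);print(x,y,np.degrees(np.arctan2(x[1],x[0])))
yg=(pts[0]+pts[3]-pts[1]-pts[2])[:2];print('grip y',yg/np.linalg.norm(yg),np.linalg.norm(yg)/2)
print('grip rel mid keys',(m[:2]-(g+r)/2)@x,(m[:2]-(g+r)/2)@y)
E
```

```text
[ 0.4978 -0.3921  0.1931] 0.002251627977585168
[ 0.4499 -0.4784  0.1901] 0.000611445705454825
[ 0.432  -0.4711  0.1692] 7.72978876477211e-06
[ 0.4823 -0.3829  0.1681] 0.0009411912249935708
foot ctr [ 0.4655 -0.4311  0.1801]
[ 0.8676 -0.4973] [0.4973 0.8676] -29.81828360974838
grip y [0.4905 0.8714] 0.10009317397689231
grip rel mid keys 0.1569355091255934 -1.3085967754827298e-05
```

```bash
cat >>h.py <<'E'
X=np.array([.8676,-.4973,0]);Y=np.array([.4973,.8676,0]);Z=np.array([0,0,1.])
c,s_=np.cos(np.radians(10)),np.sin(np.radians(10))
def goal(tx): # tool x axis given; tool y along +-balance Y, nearest
    Rm=R.from_rotvec(ctrl.get_state()['tool_rot']).as_matrix()
    best=None
    for sg in(1,-1):
        G=np.column_stack([tx,sg*Y,np.cross(tx,sg*Y)]); v=R.from_matrix(Rm.T@G).as_rotvec()
        if best is None or np.linalg.norm(v)<np.linalg.norm(best[1]): best=(G,v)
    return best
def plan(p,tx=-Z):
    s=ctrl.get_state();G,v=goal(tx);Rm=R.from_rotvec(s['tool_rot']).as_matrix();d=np.array(p)-s['position']
    print('t',s['time'],'pos',s['position'],'F',s['ft_force'],'w',s['grip_width']);print('rot units',np.degrees(v)/5);print('travel now-frame',Rm.T@d/.3,'goal-frame',G.T@d/.3); print('|d|',np.linalg.norm(d))
    print('balance axes d',d@X,d@Y,d[2],'F bal',s['ft_force']@X,s['ft_force']@Y)
E
python3 - <<'E'
from h import *
s=ctrl.get_state();print(R.from_rotvec(s['tool_rot']).as_matrix())
for sg in(1,-1):
    G=np.column_stack([-Z,sg*Y,np.cross(-Z,sg*Y)]);print(R.from_matrix(R.from_rotvec(s['tool_rot']).as_matrix().T@G).as_rotvec(degrees=True))
g=np.array([.4655,-.4311,0.190]);plan(g+X*.032+Z*.08)
E
```

```text
[[-0.0006  0.3343 -0.9425]
 [ 0.0014 -0.9425 -0.3343]
 [-1.     -0.0015  0.0001]]
[-130.6479   -0.0946    0.0508]
[49.352   0.0418  0.0778]
t 0.15 pos [ 0.2171 -0.6122  0.2217] F [-0.3174  0.3159  0.4003] w 1.0008819669729296
rot units [9.8704 0.0084 0.0156]
travel now-frame [-0.1608 -0.2115 -1.0517] goal-frame [-0.161  -0.9356 -0.5248]
|d| 0.3254128203379457
balance axes d 0.1574345109468331 0.28067551443092087 0.048300837672889785 F bal -0.43245864586499144 0.1162862720240394
```

```bash
python3 -m jog '[{"rot":[1,0,0],"travel":[-0.05,0,0],"jaw":1},{"rot":[1,0,0],"travel":[-0.05,0,0],"jaw":1},{"rot":[1,0,0],"travel":[-0.05,0,0],"jaw":1},{"rot":[1,0,0],"travel":[-0.05,0,0],"jaw":1},{"rot":[1,0,0],"travel":[-0.02,0,0],"jaw":1},{"rot":[1,0,0],"travel":[-0.02,0,0],"jaw":1},{"rot":[1,0,0],"travel":[0,0,0],"jaw":1},{"rot":[1,0,0],"travel":[0,0,0],"jaw":1}]' 20
python3 -m jog '[{"rot":[1,0,0],"travel":[0,0,0],"jaw":1},{"rot":[0.87,0,0],"travel":[0,0,0],"jaw":1}]'
python3 - <<'E'
from h import *
g=np.array([.4655,-.4311,0.190]);plan(g+X*.04+Z*.08)
s=ctrl.get_state();cv2.imwrite('pics/w1.png',ctrl.get_image('wrist')[:,:,::-1])
E
```

```text
time: 0.95
position: [0.2172, -0.6126, 0.2944]
tool_rot: [-2.024, 0.369, 2.025]
ft_force: [-0.4, -0.1, -0.3]
grip_width: 0.357
time: 1.15
position: [0.2172, -0.6124, 0.2941]
tool_rot: [-1.926, 0.516, 1.927]
ft_force: [0.4, 0.6, -0.2]
grip_width: 0.172
t 1.15 pos [ 0.2172 -0.6124  0.2941] F [ 0.4431  0.585  -0.1846] w 0.1718241024003442
rot units [-0.0385  0.0079  0.0054]
travel now-frame [ 0.0803 -0.9379 -0.5478] goal-frame [ 0.0803 -0.9361 -0.5509]
|d| 0.32671981186512955
balance axes d 0.1652589695737827 0.28081954637468265 -0.02407538727911529 F bal 0.09353549745142162 0.7279436732815953
```

View pics/w1.png

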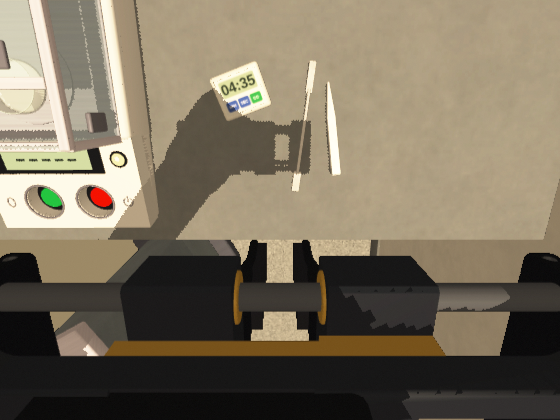

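```bash
python3 -m jog '[{"rot":[0,0,0],"travel":[0,-0.117,-0.069],"jaw":1},{"rot":[0,0,0],"travel":[0,-0.117,-0.069],"jaw":1},{"rot":[0,0,0],"travel":[0,-0.117,-0.069],"jaw":1},{"rot":[0,0,0],"travel":[0,-0.117,-0.069],"jaw":1},{"rot":[0,0,0],"travel":[0,-0.117,-0.069],"jaw":1},{"rot":[0,0,0],"travel":[0,-0.117,-0.069],"jaw":1},{"rot":[0,0,0],"travel":[0,-0.117,-0.069],"jaw":1},{"rot":[0,0,0],"travel":[0,-0.117,-0.069],"jaw":1}]'
python3 -m jog '[{"rot":[0,0,0],"travel":[0,0,0],"jaw":1},{"rot":[0,0,0],"travel":[0,0,0],"jaw":1}]'
python3 - <<'E'
from h import *
g=np.array([.4655,-.4311,0.190]);plan(g+X*.03)
for n in('scene','top','wrist'):cv2.imwrite(f'pics/{n}2.png',ctrl.get_image(n)[:,:,::-1])
E
```

```text
time: 2.0
position: [0.5017, -0.4504, 0.2943]
tool_rot: [-1.929, 0.512, 1.93]
ft_force: [0.2, -0.5, -0.3]
grip_width: 0.003
time: 2.2
position: [0.5015, -0.4502, 0.2938]
tool_rot: [-1.93, 0.51, 1.932]
ft_force: [0.1, -1.4, -0.1]
grip_width: 0.004
t 2.2 pos [ 0.5015 -0.4502  0.2938] F [ 0.1102 -1.4458 -0.0824] w 0.004164178014354498
rot units [0.045  0.013  0.0014]
travel now-frame [0.3462 0.0044 0.0354] goal-frame [0.3462 0.0045 0.0358]
|d| 0.10441186161191893
balance axes d -0.010743456045698698 -0.0013459327215008163 -0.10384896632083418 F bal 0.8146038877807015 -1.1995872713123588
```

View pics/wrist2.png

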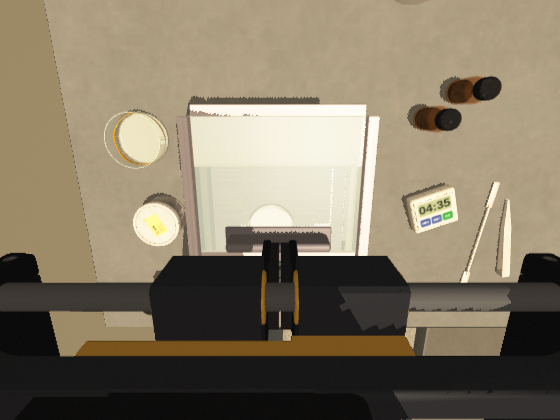

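View pics/scene2.png

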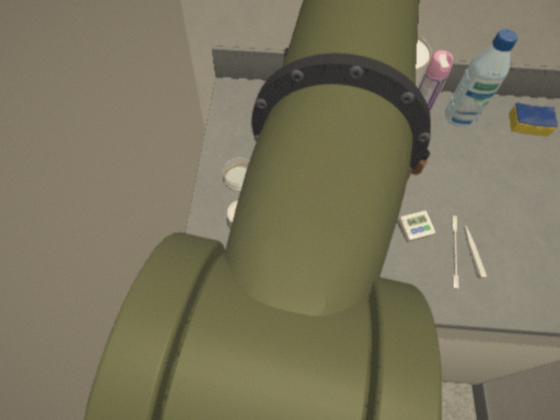

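Wrist view: grip at columns 226–330, rows 227–250, in front of (below) the fingertips at (280,240). I'll check its position by ray casting.

```bash
python3 - <<'E'
from h import *
im=cv2.imread('pics/wrist2.png')[205:275,205:355];cv2.imwrite('pics/w2c.png',cv2.resize(im,None,fx=5,fy=5,interpolation=cv2.INTER_NEAREST))
s=ctrl.get_state();c=cam('wrist',s);g=np.array([.4655,-.4311,0.190])
for dx,dy,dz in [(.011,.048,-.012),(.011,-.048,-.012),(.0045,.048,.014),(.0045,-.048,.014),(-.0045,-.048,.014)]:
    print(dx,dy,dz,(proj(c,g+X*dx+Y*dy+Z*dz)-[205,205])*5)
print('tcp',(proj(c,s['position'])-205)*5)
E
```

```text
0.011 0.048 -0.012 [107.4896 126.2438]
0.011 -0.048 -0.012 [608.9643 124.8053]
0.0045 0.048 0.014 [ 85.6921 214.2969]
0.0045 -0.048 0.014 [628.9994 212.7224]
-0.0045 -0.048 0.014 [626.7092 259.0416]
tcp [369.8787 260.6721]
```

View pics/w2c.png

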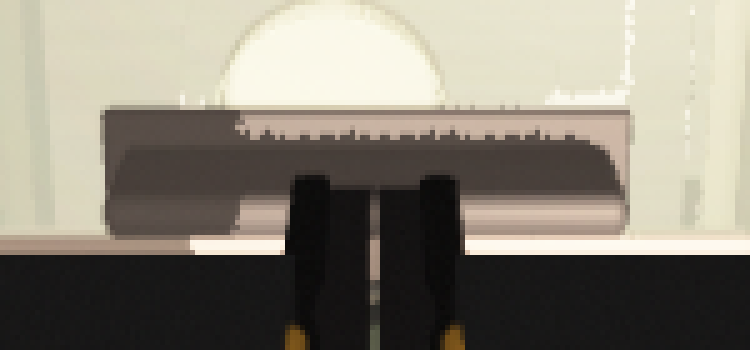

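```bash
python3 -m jog '[{"rot":[0,0,0],"travel":[0.08,0,0],"jaw":1},{"rot":[0,0,0],"travel":[0.08,0,0],"jaw":1},{"rot":[0,0,0],"travel":[0.08,0,0],"jaw":1},{"rot":[0,0,0],"travel":[0.05,0,0],"jaw":1},{"rot":[0,0,0],"travel":[0.03,0,0],"jaw":1},{"rot":[0,0,0],"travel":[0,0,0],"jaw":1},{"rot":[0,0,0],"travel":[0,0,0],"jaw":1}]'
python3 - <<'E'
from h import *
g=np.array([.4655,-.4311,0.190]);plan(g+X*.03)
cv2.imwrite('pics/w3.png',ctrl.get_image('wrist')[:,:,::-1])
cv2.imwrite('pics/t3.png',ctrl.get_image('top')[:,:,::-1])
E
```

```text
time: 3.05
position: [0.5008, -0.452, 0.1997]
tool_rot: [-1.93, 0.515, 1.927]
ft_force: [-0.4, -0.9, 0.0]
grip_width: 0.007
t 3.05 pos [ 0.5008 -0.452   0.1997] F [-0.3868 -0.8973  0.0397] w 0.007336138441069157
rot units [-0.005  -0.018  -0.0044]
travel now-frame [ 0.0321 -0.0019  0.0367] goal-frame [ 0.0322 -0.0019  0.0366]
|d| 0.014632672793209473
balance axes d -0.010982161531747348 0.000556620099144201 -0.009654112857414576 F bal 0.11060927349846233 -0.9708941664383615
```

View pics/w3.png

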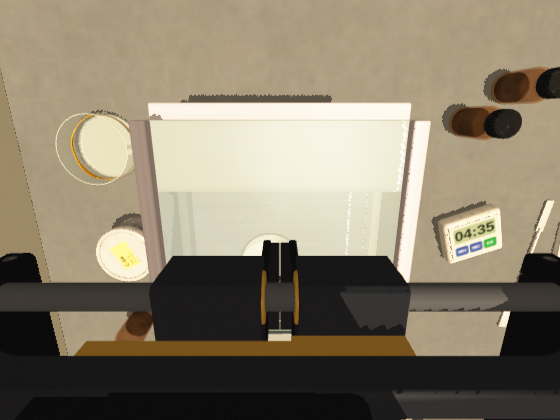

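View pics/t3.png

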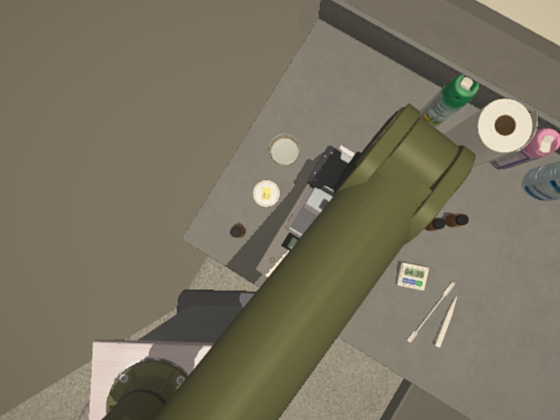

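The fingertips are behind the bar with no contact. Lowering to z≈0.189, then starting the push gently.

```bash
python3 -m jog '[{"rot":[0,0,0],"travel":[0.02,0,0],"jaw":1},{"rot":[0,0,0],"travel":[0.015,0,0],"jaw":1},{"rot":[0,0,0],"travel":[0,0,0],"jaw":1}]'
python3 -m jog '[{"rot":[0,0,0],"travel":[0,0,0.02],"jaw":1},{"rot":[0,0,0],"travel":[0,0,0.02],"jaw":1},{"rot":[0,0,0],"travel":[0,0,0.01],"jaw":1},{"rot":[0,0,0],"travel":[0,0,0.01],"jaw":1},{"rot":[0,0,0],"travel":[0,0,0.01],"jaw":1},{"rot":[0,0,0],"travel":[0,0,0.01],"jaw":1},{"rot":[0,0,0],"travel":[0,0,0.01],"jaw":1},{"rot":[0,0,0],"travel":[0,0,0.01],"jaw":1}]'
python3 -c "
from h import *
plan(np.array([.4655,-.4311,0.190]))"
```

```text
time: 3.45
position: [0.5001, -0.451, 0.187]
tool_rot: [-1.927, 0.513, 1.93]
ft_force: [-0.3, 0.1, -0.7]
grip_width: 0.004
time: 4.25
position: [0.4747, -0.4366, 0.1882]
tool_rot: [-1.93, 0.514, 1.928]
ft_force: [0.7, -0.8, -0.1]
grip_width: 0.004
t 4.25 pos [ 0.4747 -0.4366  0.1882] F [ 0.6702 -0.7528 -0.0948] w 0.003704393200892521
rot units [ 0.0001 -0.013  -0.0021]
travel now-frame [-0.006  -0.0006  0.0358] goal-frame [-0.0059 -0.0006  0.0358]
|d| 0.01089391746269619
balance axes d -0.010746048145441398 0.0001714325678004459 0.0017817904445139587 F bal 0.9558419097586571 -0.3198154515822184
```

```bash
python3 -m jog '[{"rot":[0,0,0],"travel":[0,0,0.015],"jaw":1},{"rot":[0,0,0],"travel":[0,0,0.015],"jaw":1},{"rot":[0,0,0],"travel":[0,0,0.015],"jaw":1},{"rot":[0,0,0],"travel":[0,0,0.015],"jaw":1}]'
python3 - <<'E'
from h import *
plan(np.array([.4655,-.4311,0.190]))
for n in('scene','top','wrist'):cv2.imwrite(f'pics/{n}4.png',ctrl.get_image(n)[:,:,::-1])
E
```

```text
time: 4.65
position: [0.4587, -0.4274, 0.1882]
tool_rot: [-1.929, 0.514, 1.929]
ft_force: [2.6, -1.4, 0.6]
grip_width: 0.008
t 4.65 pos [ 0.4587 -0.4274  0.1882] F [ 2.5753 -1.3509  0.5923] w 0.007548153750327069
rot units [-0.0004 -0.0045 -0.0017]
travel now-frame [-0.0059 -0.0006 -0.026 ] goal-frame [-0.0059 -0.0006 -0.026 ]
|d| 0.007996039577947117
balance axes d 0.0077946568690927835 0.00016882704684808506 0.0017758723661548126 F bal 2.9060906789902474 0.10863893556498126
```

View pics/wrist4.png

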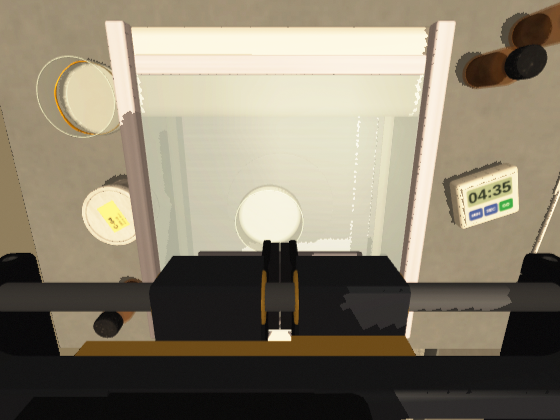

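The cover is sliding (2.9 N on the fingers); its rear rail is now at row 64, clear of the chamber's back edge. I'll keep pushing.

```bash
python3 -m jog '[{"rot":[0,0,0],"travel":[0,0,0.015],"jaw":1},{"rot":[0,0,0],"travel":[0,0,0.015],"jaw":1},{"rot":[0,0,0],"travel":[0,0,0.01],"jaw":1},{"rot":[0,0,0],"travel":[0,0,0.01],"jaw":1}]'
python3 -c "
from h import *
plan(np.array([.4655,-.4311,0.190]))"
python3 -m jog '[{"rot":[0,0,0],"travel":[0,0,0.008],"jaw":1},{"rot":[0,0,0],"travel":[0,0,0.008],"jaw":1}]'
python3 - <<'E'
from h import *
plan(np.array([.4655,-.4311,0.190]))
for n in('scene','top','wrist'):cv2.imwrite(f'pics/{n}5.png',ctrl.get_image(n)[:,:,::-1])
E
```

```text
time: 5.2
position: [0.4457, -0.4198, 0.1879]
tool_rot: [-1.929, 0.514, 1.929]
ft_force: [1.4, -1.2, -0.3]
grip_width: 0.01
t 5.2 pos [ 0.4457 -0.4198  0.1879] F [ 1.3852 -1.2249 -0.2717] w 0.009655278935376092
rot units [ 0.0003  0.0011 -0.    ]
travel now-frame [-0.007  -0.0003 -0.076 ] goal-frame [-0.007  -0.0003 -0.0761]
|d| 0.022912412361381678
balance axes d 0.02281558432717027 9.680063451705472e-05 0.0021065772494657797 F bal 1.810944560444759 -0.37391798775760826
time: 5.4
position: [0.4415, -0.4175, 0.1879]
tool_rot: [-1.929, 0.514, 1.929]
ft_force: [1.7, -1.1, -1.0]
grip_width: 0.007
t 5.4 pos [ 0.4415 -0.4175  0.1879] F [ 1.6969 -1.133  -1.0329] w 0.006555143634309001
rot units [-0.0003  0.0014  0.0002]
travel now-frame [-0.0069 -0.0003 -0.0919] goal-frame [-0.0069 -0.0003 -0.0919]
|d| 0.027649713853695287
balance axes d 0.027572367781476724 0.00010319144107327958 0.0020709246040493123 F bal 2.035642444231137 -0.1391136328321002
```

View pics/wrist5.png

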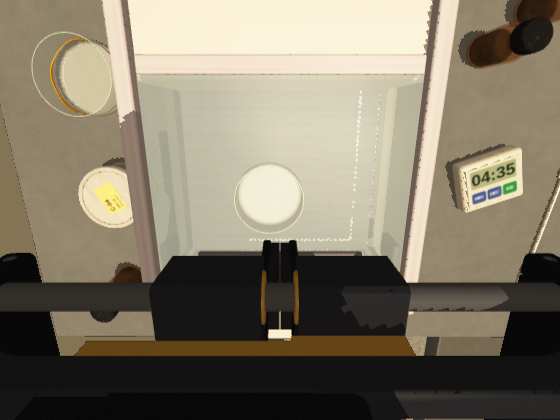

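View pics/top5.png

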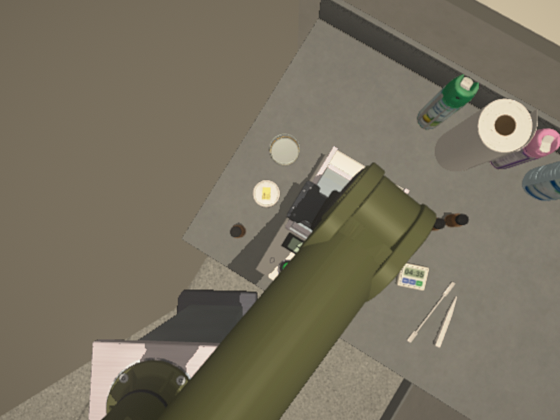

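```bash
python3 -m jog '[{"rot":[0,0,0],"travel":[0,0,0.007],"jaw":1},{"rot":[0,0,0],"travel":[0,0,0.007],"jaw":1}]';python3 -m jog '[{"rot":[0,0,0],"travel":[0,0,0.006],"jaw":1},{"rot":[0,0,0],"travel":[0,0,0.006],"jaw":1}]'
```

```text
time: 5.75
position: [0.4382, -0.4157, 0.1881]
tool_rot: [-1.929, 0.514, 1.928]
ft_force: [1.1, -0.9, -0.5]
grip_width: 0.004
time: 5.95
position: [0.4355, -0.4141, 0.1882]
tool_rot: [-1.931, 0.514, 1.927]
ft_force: [4.7, -3.3, -3.9]
grip_width: 0.005
```

```bash
python3 -m jog '[{"rot":[0,0,0],"travel":[0,0,0.006],"jaw":1}]'; python3 -m jog '[{"rot":[0,0,0],"travel":[0,0,0.006],"jaw":1}]'
```

```text
time: 6.05
position: [0.4354, -0.4141, 0.1883]
tool_rot: [-1.935, 0.516, 1.924]
ft_force: [9.2, -7.1, -6.2]
grip_width: 0.007
time: 6.15
position: [0.4353, -0.414, 0.1884]
tool_rot: [-1.939, 0.517, 1.921]
ft_force: [12.2, -9.0, -8.9]
grip_width: 0.007
```

The force climbed to 15 N with no motion, so the cover is at its hard stop. Backing off and rising to check.

```bash
python3 -m jog '[{"rot":[0,0,0],"travel":[0,0,0],"jaw":1},{"rot":[0,0,0],"travel":[0,0,-0.02],"jaw":1},{"rot":[0,0,0],"travel":[0,0,-0.03],"jaw":1},{"rot":[0,0,0],"travel":[0,0,-0.01],"jaw":1},{"rot":[0,0,0],"travel":[-0.08,0,0],"jaw":1},{"rot":[0,0,0],"travel":[-0.1,0,0],"jaw":1},{"rot":[0,0,0],"travel":[-0.1,0,0],"jaw":1},{"rot":[0,0,0],"travel":[-0.05,0,0],"jaw":1}]'
python3 - <<'E'
from h import *
plan(np.array([.3462,-.3237,.19]))
for n in('scene','top','wrist'):cv2.imwrite(f'pics/{n}6.png',ctrl.get_image(n)[:,:,::-1])
E
```

```text
time: 6.95
position: [0.4481, -0.4215, 0.29]
tool_rot: [-1.932, 0.515, 1.927]
ft_force: [0.7, -0.2, 0.8]
grip_width: 0.004
t 6.95 pos [ 0.4481 -0.4215  0.29  ] F [ 0.6535 -0.1821  0.8121] w 0.0042367894257754925
rot units [-0.0008 -0.036  -0.0092]
travel now-frame [ 0.332  -0.114   0.4578] goal-frame [ 0.3335 -0.1138  0.4567]
|d| 0.17305552688102235
balance axes d -0.13701702012388922 0.034144507860518175 -0.10004720333383499 F bal 0.6575786666913147 0.1669848117064976
```

View pics/wrist6.png

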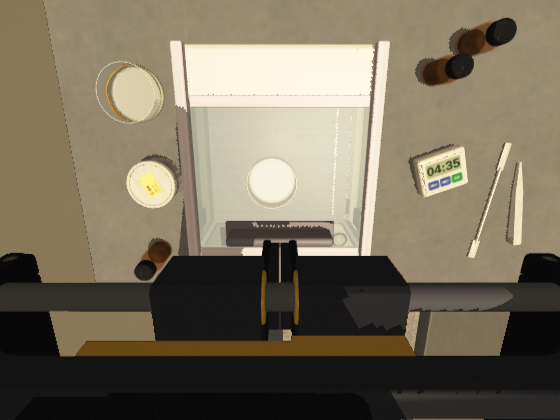

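View pics/top6.png

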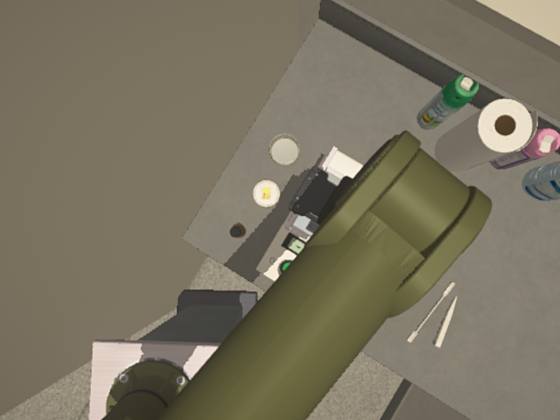

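Cover looks shut: the grip sits at the front (rows 222–245) and a wide glass band shows at the rear (rows 45–95). The dish is unmoved. Now planning the hover over the green key with a 10° tilt.

```bash
python3 - <<'E'
from h import *
u=c*Z-s_*X
k=np.array([.3462,-.3237,.0403])
plan(k+u*.14+X*.03,-u)
print(k+u*.14+X*.03)
E
```

```text
t 7.1 pos [ 0.4476 -0.4211  0.2873] F [-0.152  -0.225  -0.5072] w 0.006392940564145715
rot units [ 0.      1.9901 -0.0039]
travel now-frame [ 0.3634 -0.1137  0.4361] goal-frame [ 0.2826 -0.1136  0.4924]
|d| 0.17368801692826696
balance axes d -0.13074027936560978 0.034072200722817816 -0.10915249881260006 F bal -0.01997592663840362 -0.2707416630442386
[ 0.3511 -0.3265  0.1782]
```

Move first in the vertical frame (over at height), then turn, then go down.

```bash
python3 -m jog '[{"rot":[0,0,0],"travel":[0,-0.028,0.11],"jaw":1},{"rot":[0,0,0],"travel":[0,-0.028,0.11],"jaw":1},{"rot":[0,0,0],"travel":[0,-0.028,0.11],"jaw":1},{"rot":[0,0,0],"travel":[0,-0.028,0.106],"jaw":1},{"rot":[0,1,0],"travel":[0,0,0],"jaw":1},{"rot":[0,1,0],"travel":[0,0,0],"jaw":1},{"rot":[0,0,0],"travel":[0,0,0],"jaw":1},{"rot":[0,0,0],"travel":[0,0,0],"jaw":1}]'
python3 - <<'E'
from h import *
u=c*Z-s_*X
k=np.array([.3462,-.3237,.0403])
plan(k+u*.14+X*.03,-u)
cv2.imwrite('pics/w7.png',ctrl.get_image('wrist')[:,:,::-1])
E
```

```text
time: 7.9
position: [0.35, -0.3263, 0.2859]
tool_rot: [-2.105, 0.561, 1.772]
ft_force: [0.5, -0.5, -0.2]
grip_width: 0.007
t 7.9 pos [ 0.35   -0.3263  0.2859] F [ 0.539  -0.4586 -0.1888] w 0.00689749834287361
rot units [-0.0061  0.0334  0.0024]
travel now-frame [ 0.3543 -0.0011  0.0575] goal-frame [ 0.3542 -0.0012  0.0586]
|d| 0.10768933722585503
balance axes d 0.0011477778419663664 0.00034935364105456897 -0.10768265395843588 F bal 0.6957079854175863 -0.12984126870066895
```

View pics/w7.png

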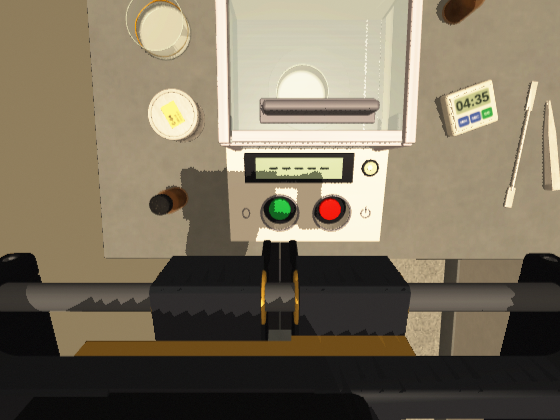

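Wrist view: cover's front rail meets the chamber front (row 135), LCD intact, green key at (281,209), red at (330,209). I'll refine the key position from here.

```bash
python3 - <<'E'
from h import *
s=ctrl.get_state();cc=cam('wrist',s)
im=cv2.imread('pics/w7.png');h=cv2.cvtColor(im,cv2.COLOR_BGR2HSV)
# well rims too
for k,m,q in(('g',cv2.inRange(h,(50,100,30),(85,255,255)),[.3462,-.3237,.0403]),('r',cv2.inRange(h,(0,150,80),(8,255,255))|cv2.inRange(h,(172,150,80),(180,255,255)),[.3125,-.3825,.0402])):
    m[:185]=0;m[235:]=0;m[:,:255]=0;m[:,355:]=0
    cnt,_=cv2.findContours(m,0,1);ct=max(cnt,key=cv2.contourArea);e=cv2.fitEllipse(ct)
    print(k,e,'proj of est',proj(cc,q))
    for z in(.0403,.042):
        p=onz(cc,*e[0],z);d=p-q;print(z,p,'diff bal',d@X*1000,d@Y*1000)
cv2.imwrite('pics/w7c.png',cv2.resize(im[180:245,225:390],None,fx=4.5,fy=4.5,interpolation=cv2.INTER_NEAREST))
E
```

```text
g ((279.3803405761719, 208.5930938720703), (21.481557846069336, 21.6130313873291), 146.5061798095703) proj of est [279.0946 209.3802]
0.0403 [ 0.3469 -0.3246  0.0403] diff bal 1.0775511594993958 -0.3881158616646172
0.042 [ 0.3471 -0.3247  0.042 ] diff bal 1.300767489096358 -0.38892666231355183
r ((329.4354248046875, 208.68467712402344), (21.25203514099121, 21.50812530517578), 47.060218811035156) proj of est [329.0103 209.3633]
0.0403 [ 0.313  -0.3834  0.0403] diff bal 0.942444239291112 -0.5428313643338363
0.042 [ 0.3134 -0.3833  0.042 ] diff bal 1.1661953524124649 -0.26840959649186086
```

View pics/w7c.png

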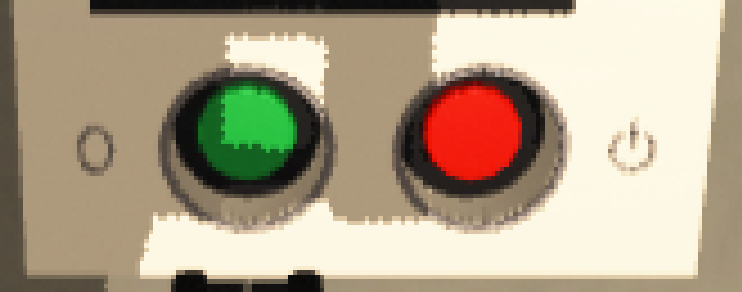

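The views agree within about 1 mm. Going over the well along its axis.

```bash
cat >>h.py <<'E'
u=c*Z-s_*X
k=np.array([.3466,-.3242,.041])
E
python3 -c "
from h import *
plan(k+u*.03,-u)"
```

```text
t 7.95 pos [ 0.3506 -0.3265  0.2861] F [-0.9843 -0.4983 -0.3173] w 0.008394336011820814
rot units [0.0004 0.0302 0.0041]
travel now-frame [0.7023 0.0002 0.1553] goal-frame [ 0.7019 -0.0001  0.1572]
|d| 0.21579521846188207
balance axes d -0.009873013783954972 2.7600817242304977e-05 -0.2155692528154774 F bal -0.6061886348525323 -0.9218288327056667
```

```bash
python3 -m jog '[{"rot":[0,0.03,0],"travel":[0.05,0,0.05],"jaw":1},{"rot":[0,0,0],"travel":[0.1,0,0.05],"jaw":1},{"rot":[0,0,0],"travel":[0.12,0,0.05],"jaw":1},{"rot":[0,0,0],"travel":[0.12,0,0.005],"jaw":1},{"rot":[0,0,0],"travel":[0.12,0,0],"jaw":1},{"rot":[0,0,0],"travel":[0.1,0,0],"jaw":1},{"rot":[0,0,0],"travel":[0,0,0],"jaw":1},{"rot":[0,0,0],"travel":[0,0,0],"jaw":1}]'
python3 -c "
from h import *
plan(k+u*.03,-u)
for n in('scene','top','wrist'):cv2.imwrite(f'pics/{n}8.png',ctrl.get_image(n)[:,:,::-1])"
```

```text
time: 8.75
position: [0.3393, -0.3199, 0.0984]
tool_rot: [-2.109, 0.56, 1.769]
ft_force: [0.3, -0.0, 0.1]
grip_width: 0.007
t 8.75 pos [ 0.3393 -0.3199  0.0984] F [ 0.327  -0.0382  0.1139] w 0.007427008783774788
rot units [ 0.0056 -0.003   0.0092]
travel now-frame [0.0935 0.0004 0.0053] goal-frame [0.0935 0.0003 0.0053]
|d| 0.0281019156325562
balance axes d 0.003316469949134316 -0.00010459568993768004 -0.027905342802761135 F bal 0.302741383135615 0.12944472729087503
```

View pics/wrist8.png

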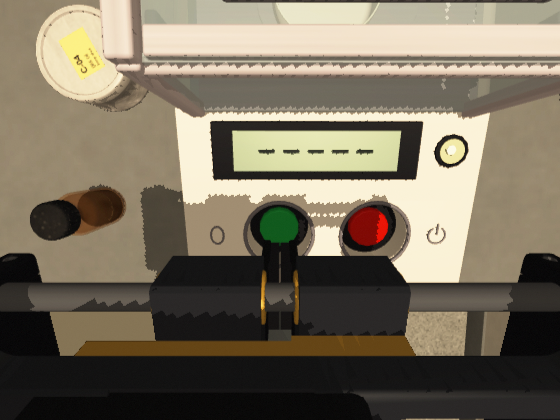

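View pics/scene8.png

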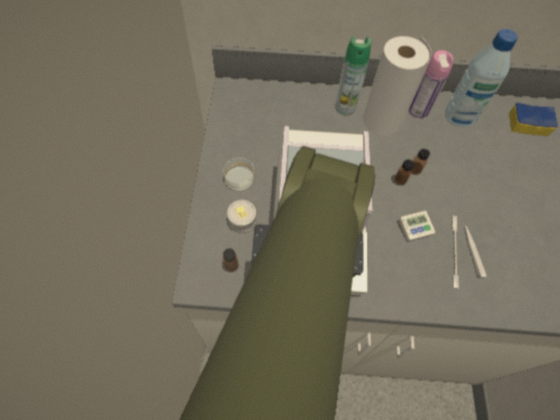

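Fingertips are centred over the green well at (279,227). Descending in short steps.

```bash
python3 -m jog '[{"rot":[0,0,0],"travel":[0.05,0,0.005],"jaw":1},{"rot":[0,0,0],"travel":[0.043,0,0],"jaw":1},{"rot":[0,0,0],"travel":[0.025,0,0],"jaw":1},{"rot":[0,0,0],"travel":[0.02,0,0],"jaw":1},{"rot":[0,0,0],"travel":[0,0,0],"jaw":1}]'
python3 -c "
from h import *
plan(k,-u)"
```

```text
time: 9.4
position: [0.344, -0.3229, 0.0577]
tool_rot: [-2.111, 0.562, 1.767]
ft_force: [0.4, -0.2, 0.0]
grip_width: 0.007
t 9.4 pos [ 0.344  -0.3229  0.0577] F [ 0.3628 -0.1719  0.0293] w 0.007377574506976987
rot units [ 0.0008 -0.0284 -0.0006]
travel now-frame [ 0.0566 -0.0006  0.0004] goal-frame [ 0.0566 -0.0006  0.0002]
|d| 0.016985897578422116
balance axes d 0.0028827898577285845 0.00017969379222196555 -0.016738526171976263 F bal 0.4003051668121271 0.03125535178554434
```

```bash
python3 -m jog '[{"rot":[0,0,0],"travel":[0.02,0,0],"jaw":1},{"rot":[0,0,0],"travel":[0.015,0,0],"jaw":1},{"rot":[0,0,0],"travel":[0,0,0],"jaw":1}]'
python3 -m jog '[{"rot":[0,0,0],"travel":[0.01,0,0],"jaw":1},{"rot":[0,0,0],"travel":[0.01,0,0],"jaw":1}]'
python3 -c "
from h import *
plan(k,-u)"
```

```text
time: 9.7
position: [0.3453, -0.3236, 0.0468]
tool_rot: [-2.11, 0.562, 1.768]
ft_force: [-0.7, 0.5, -0.8]
grip_width: 0.004
time: 9.9
position: [0.3467, -0.3245, 0.0416]
tool_rot: [-2.112, 0.563, 1.766]
ft_force: [-1.0, 0.3, 2.5]
grip_width: 0.006
t 9.9 pos [ 0.3467 -0.3245  0.0416] F [-1.0103  0.312   2.4587] w 0.006215769954788703
rot units [-0.0005 -0.0363 -0.0027]
travel now-frame [ 0.0017 -0.0009  0.0011] goal-frame [ 0.0017 -0.0009  0.0011]
|d| 0.0006562963166327564
balance axes d -0.00023350152498318916 0.00026514725919561666 -0.0005530853899990626 F bal -1.03164119501933 -0.23175346803242738
```

```bash
python3 -m jog '[{"rot":[0,0,0],"travel":[0.008,0,0],"jaw":1},{"rot":[0,0,0],"travel":[0.004,0,0],"jaw":1}]'; python3 -m jog '[{"rot":[0,0,0],"travel":[0.004,0,0],"jaw":1}]';python3 -m jog '[{"rot":[0,0,0],"travel":[0.003,0,0],"jaw":1}]'
```

```text
time: 10.1
position: [0.3472, -0.3248, 0.0381]
tool_rot: [-2.112, 0.562, 1.767]
ft_force: [-0.6, 0.0, 4.7]
grip_width: 0.004
time: 10.2
position: [0.3474, -0.325, 0.0375]
tool_rot: [-2.111, 0.562, 1.767]
ft_force: [-6.7, 4.5, 18.9]
grip_width: 0.008
time: 10.3
position: [0.3474, -0.325, 0.0374]
tool_rot: [-2.111, 0.562, 1.767]
ft_force: [-8.4, 7.2, 25.7]
grip_width: 0.005
```

Spring force rose to about 4.7 N, then jumped to 26 N at a stop: the key is fully down (~5 mm). Holding briefly, then withdrawing along the axis.

```bash
python3 -m jog '[{"rot":[0,0,0],"travel":[0,0,0],"jaw":1},{"rot":[0,0,0],"travel":[0,0,0],"jaw":1},{"rot":[0,0,0],"travel":[-0.02,0,0],"jaw":1},{"rot":[0,0,0],"travel":[-0.04,0,0],"jaw":1},{"rot":[0,0,0],"travel":[-0.06,0,0],"jaw":1},{"rot":[0,0,0],"travel":[-0.1,0,0],"jaw":1},{"rot":[0,0,0],"travel":[-0.12,0,0],"jaw":1},{"rot":[0,0,0],"travel":[-0.12,0,0],"jaw":1}]'
python3 -m jog '[{"rot":[0,0,0],"travel":[-0.14,0,0],"jaw":1},{"rot":[0,0,0],"travel":[-0.14,0,0],"jaw":1},{"rot":[0,0,0],"travel":[0,0,0],"jaw":1},{"rot":[0,0,0],"travel":[0,0,0],"jaw":1}]'
python3 -c "
from h import *
plan(k,-u)
for n in('scene','top','wrist'):cv2.imwrite(f'pics/{n}9.png',ctrl.get_image(n)[:,:,::-1])
s=ctrl.get_state();cc=cam('wrist',s);im=cv2.imread('pics/wrist9.png');h=cv2.cvtColor(im,cv2.COLOR_BGR2HSV);m=cv2.inRange(h,(50,100,30),(85,255,255));m[:150]=0;m[250:]=0;m[:,:240]=0;m[:,310:]=0
ct=max(cv2.findContours(m,0,1)[0],key=cv2.contourArea);e=cv2.fitEllipse(ct);print(e,proj(cc,k),proj(cc,k-u*.005))"
```

```text
time: 11.1
position: [0.3256, -0.3121, 0.1729]
tool_rot: [-2.111, 0.562, 1.767]
ft_force: [1.2, -1.5, 0.6]
grip_width: 0.005
time: 11.5
position: [0.3136, -0.3056, 0.2556]
tool_rot: [-2.114, 0.564, 1.765]
ft_force: [-0.1, 0.9, -1.2]
grip_width: 0.004
t 11.5 pos [ 0.3136 -0.3056  0.2556] F [-0.092   0.9333 -1.2112] w 0.004216689430660007
rot units [-0.     -0.0576 -0.0098]
travel now-frame [ 0.7263 -0.0016  0.0035] goal-frame [ 0.7263 -0.001  -0.0002]
|d| 0.21790325279117115
balance axes d 0.037884676946191714 0.0002961154820184092 -0.2145845854727725 F bal -0.5439021541793259 0.7639796983721825
((279.4840087890625, 178.32864379882812), (23.496631622314453, 23.803142547607422), 5.317052364349365) [279.3859 177.8361] [279.3887 177.0201]
```

View pics/wrist9.png

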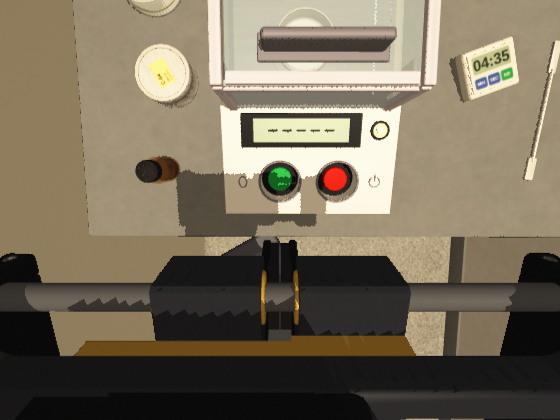

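View pics/top9.png

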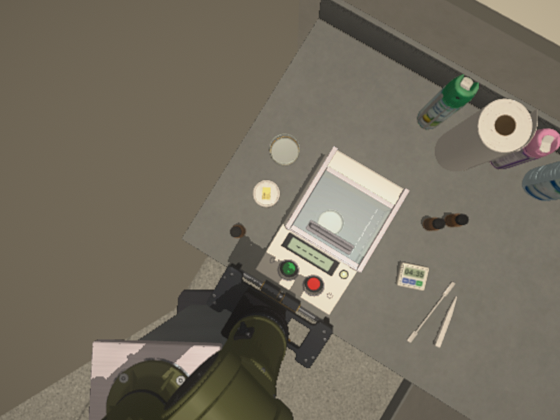

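All looks right: key back up, red key and the vial, tin and dishes where they were. The force at the stop leaned a little off-axis, though. I have time, so I'll repeat the press with finer readings to confirm full travel.

```bash
python3 -m jog '[{"rot":[0,0,0],"travel":[0.14,0,0],"jaw":1},{"rot":[0,0,0],"travel":[0.14,0,0],"jaw":1},{"rot":[0,0,0],"travel":[0.14,0,0],"jaw":1},{"rot":[0,0,0],"travel":[0.12,0,0],"jaw":1},{"rot":[0,0,0],"travel":[0.06,0,0],"jaw":1},{"rot":[0,0,0],"travel":[0.05,0,0],"jaw":1},{"rot":[0,0,0],"travel":[0.02,0,0],"jaw":1},{"rot":[0,0,0],"travel":[0,0,0],"jaw":1}]'
python3 -c "
from h import *
plan(k,-u)"
```

```text
time: 12.45
position: [0.3432, -0.3219, 0.0548]
tool_rot: [-2.108, 0.56, 1.77]
ft_force: [-0.3, -0.5, -0.0]
grip_width: 0.006
t 12.45 pos [ 0.3432 -0.3219  0.0548] F [-0.27   -0.4598 -0.018 ] w 0.00619805854275555
rot units [0.0007 0.012  0.0116]
travel now-frame [ 0.0477  0.001  -0.0055] goal-frame [ 0.0478  0.0009 -0.0055]
|d| 0.014421714016152571
balance axes d 0.004103658085124683 -0.0002772456246299097 -0.013822792304548921 F bal -0.0056137002522723065 -0.5332565307438467
```

```bash
python3 -m jog '[{"rot":[0,0,0],"travel":[0.02,0,-0.004],"jaw":1},{"rot":[0,0,0],"travel":[0.01,0,0],"jaw":1},{"rot":[0,0,0],"travel":[0,0,0],"jaw":1}]'
for i in 1; do :; done
python3 -m jog '[{"rot":[0,0,0],"travel":[0.008,0,0],"jaw":1}]'|egrep 'pos|ft'
python3 -m jog '[{"rot":[0,0,0],"travel":[0.004,0,0],"jaw":1}]'|egrep 'pos|ft'
python3 -m jog '[{"rot":[0,0,0],"travel":[0.004,0,0],"jaw":1}]'|egrep 'pos|ft'
python3 -m jog '[{"rot":[0,0,0],"travel":[0.004,0,0],"jaw":1}]'|egrep 'pos|ft'
python3 -m jog '[{"rot":[0,0,0],"travel":[0.004,0,0],"jaw":1}]'|egrep 'pos|ft'
```

```text
time: 12.75
position: [0.3466, -0.3244, 0.048]
tool_rot: [-2.111, 0.562, 1.767]
ft_force: [-0.3, -0.5, -0.1]
grip_width: 0.005
position: [0.3472, -0.325, 0.0461]
ft_force: [0.4, 0.8, -0.1]
position: [0.3472, -0.3248, 0.0445]
ft_force: [0.1, 0.4, 0.4]
position: [0.3474, -0.3249, 0.0433]
ft_force: [0.1, 1.1, 0.2]
position: [0.3475, -0.325, 0.0421]
ft_force: [-0.9, 0.6, 1.9]
position: [0.3477, -0.3251, 0.041]
ft_force: [-1.6, 1.1, 2.7]
```

```bash

python3 -m jog '[{"rot":[0,0,0],"travel":[0.004,0,0],"jaw":1}]'|egrep 'pos|ft'
python3 -m jog '[{"rot":[0,0,0],"travel":[0.004,0,0],"jaw":1}]'|egrep 'pos|ft'
python3 -m jog '[{"rot":[0,0,0],"travel":[0.004,0,0],"jaw":1}]'|egrep 'pos|ft'
python3 -m jog '[{"rot":[0,0,0],"travel":[0.002,0,0],"jaw":1},{"rot":[0,0,0],"travel":[0,0,0],"jaw":1}]'|egrep 'pos|ft'
```

```text
position: [0.3479, -0.3252, 0.0398]
ft_force: [-1.0, 1.6, 4.3]
position: [0.3481, -0.3253, 0.0386]
ft_force: [-1.9, 1.5, 4.2]
position: [0.3482, -0.3254, 0.0377]
ft_force: [-5.7, 4.6, 17.8]
position: [0.3482, -0.3254, 0.0378]
ft_force: [-5.8, 5.2, 14.9]
```

The cap is met at z≈0.0428 and stops hard at 0.0376, which is a full 5 mm along the axis. Withdrawing.

```bash
python3 -m jog '[{"rot":[0,0,0],"travel":[0,0,0],"jaw":1},{"rot":[0,0,0],"travel":[-0.02,0,0],"jaw":1},{"rot":[0,0,0],"travel":[-0.04,0,0],"jaw":1},{"rot":[0,0,0],"travel":[-0.06,0,0],"jaw":1},{"rot":[0,0,0],"travel":[-0.1,0,0],"jaw":1},{"rot":[0,0,0],"travel":[-0.12,0,0],"jaw":1},{"rot":[0,0,0],"travel":[-0.12,0,0],"jaw":1},{"rot":[0,0,0],"travel":[-0.12,0,0],"jaw":1}]'
python3 -m jog '[{"rot":[0,0,0],"travel":[-0.14,0,0],"jaw":1},{"rot":[0,0,0],"travel":[0,0,0],"jaw":1},{"rot":[0,0,0],"travel":[0,0,0],"jaw":1},{"rot":[0,0,0],"travel":[0,0,0],"jaw":1}]'
python3 -c "
from h import *
for n in('top','wrist'):cv2.imwrite(f'pics/{n}10.png',ctrl.get_image(n)[:,:,::-1])"
```

```text
time: 14.55
position: [0.3212, -0.3097, 0.2097]
tool_rot: [-2.112, 0.563, 1.766]
ft_force: [0.2, -0.1, 0.3]
grip_width: 0.004
time: 14.95
position: [0.3148, -0.3059, 0.2482]
tool_rot: [-2.109, 0.561, 1.768]
ft_force: [0.1, 0.0, -0.3]
grip_width: 0.003
```

View pics/wrist10.png

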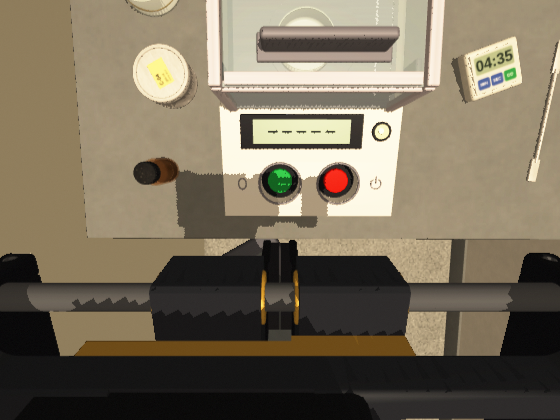

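View pics/top10.png

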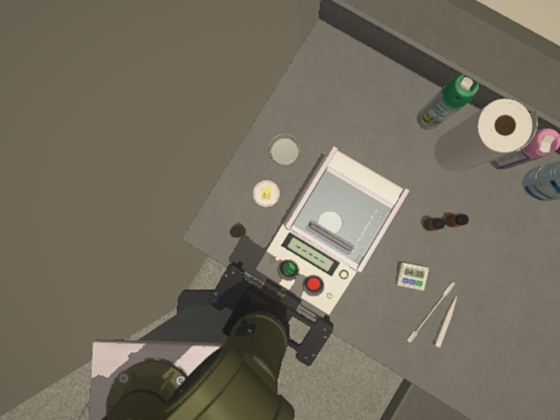

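The cover is shut, both keys are up, and the bystanders stand at (237,230), (266,193) and (284,150) in the top view, the same as at the start. The robot is clear.

```bash
python3 -c "
from bench import ctrl
print(ctrl.close_job())"
```

```text
the job is handed in; nothing more can be done
None
```

The cover is shut, the tare key has been pressed fully down and has come back up, and the job is handed in at about 15 s. No verdict was reported.

- **Cover:** I pushed the back of the grip with the shut fingers. It slid at about 2–3 N and stopped hard. The force then rose to about 17 N with no further movement, well under the 30 N limit. The pictures afterwards show the cover's front rail meeting the chamber front.
- **Tare key:** I went into the green well along its 10° axis and pressed to the bottom, up to about 28 N on the tool. That force leaned more off the key's axis than I expected, so I pressed a second time in finer steps. The cap was met at z ≈ 0.043 m and stopped hard at 0.0376 m, which is the full 5 mm. The spring force of about 2 to 4–5 N also fits.
- **Last checks:** In the final pictures both keys are up, and the vial, tin and clean dish are at their starting pixels. The weighing dish looks unmoved by eye; I did not measure its position. The robot is about 0.2 m clear of everything, and the force reading is near zero.
- **One disagreement:** My first estimate of the grip's position, from the fixed cameras, differed from the wrist camera by about 3–4 mm. I left extra clearance when lowering the fingers, and it made no difference to the push.

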